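Set the sprung lens tweezers to the marked gap

TASK

Lift the top tray off the nested pair and set it down flat in the middle of the cork mat, then pick the sprung lens tweezers out of the lower tray by their finger pads. Hold them up in the air, well above the trays and everything on the bench (at least 15 cm over the bench), squeezed to the marked gap: the pointer fin on the moving arm stands in line with the small rider on the arc. Finish still holding them there with the gap steady, and leave everything else on the bench where it stands.

Things in the scene. Friction and masses are not known exactly. Their poses are not given: they have to be found in the camera images.
- lower_tray: Lower plywood tray of the nested pair, fixed to the bench: open box 218 x 158 x 42 mm (x, y, z), walls 4 mm, inner floor 5 mm above its underside. Origin: centre of its underside; x along its long side.
- top_tray: Upper aluminium tray (loose, about 0.3 kg): 218 x 158 mm, walls 26 mm high. A 6 mm deep step, 198 x 138 mm, under it drops inside the lower tray's rim with 6 mm play each side. Origin: centre of the underside of the 218 x 158 part, so 42 mm above the bench when nested, 10 mm when it stands on the mat (the step touches first); x along its long side.
- tray_handle (a point): Middle of the top tray's handle, 53 mm above the tray's origin: a wooden bar along the tray's x, 98 mm long, 14 mm wide (y), 14 mm high, on two posts 45 mm either side of the middle; open space under and beside it inside the tray.
- mat: Cork mat, fixed flat on the bench, 260 x 200 x 4 mm (x, y, z). Origin: centre of its underside; x along its long side.
- tweezers: Sprung steel lens tweezers (loose, 0.14 kg) lying flat on the lower tray's floor under the top tray. Origin on the underside; x from butt (-102 mm) to tips (+80 mm), z up. Two arms 12 mm high splay 7 degrees either side of x: the fixed one to +y, the moving one to -y, turning about a vertical axis at x = -80, y = -5 mm.
- grip_middle (a point): Point midway between the finger pads of the open tweezers (their x = -5 mm, y = 0), 8 mm above their underside: squeeze here, across y. The two knurled pads, one outside each arm, are 30 mm long and 16 mm high; over their outer faces it is about 45 mm open and 75 mm less per rad of squeeze (37 mm at 0.10 rad, 30 mm at 0.20 rad).
- moving_arm (a joint): Squeeze angle of the tweezers in rad: 0 sprung open (45 mm between the tips), growing as the moving arm closes on the fixed one, 0.27 nearly shut. A spring pushes back at the pads with about 3 N at 0 and 8 N at 0.15 rad.
- rider (a joint): Where the mark is set: angle in rad of the brass rider on the arc, about the same axis and with the same zero and direction as the moving arm, between 0.10 and 0.20. The pointer stands in line with the rider when the moving arm has this same value. It stays where it is set; do not try to shift it.
- rider_mark (a point): Top middle of the rider, the small brass block 6 mm wide along the arc and 8 mm high on the arc bar. The bar bridges both arms at the tweezers' x = +32 to +44 mm, its top 16 mm up (keep the fingers off it); radius 120 mm about the moving arm's axis. The point's y runs along the arc, in the squeezing direction.
- pointer (a point): Top of the pointer, a thin upright steel fin (2 mm wide) on the moving arm just beyond the arc bar, 129.5 mm from the moving arm's axis. It should stand straight in front of the rider: 1 rad of the arm is 130 mm here.
- eyepiece: Chrome barrel eyepiece standing upright, 42 mm diameter, 70 mm high; bystander. Origin: centre of its underside.
- barlow: Black Barlow lens standing upright, 38 mm diameter, 90 mm high; bystander. Origin: centre of its underside.
- dust_cap: Brass dust cap, 44 mm diameter, 14 mm high; bystander. Origin: centre of its underside.
- collimator: Laser collimator standing on its wide end, 48 mm diameter, 85 mm high; bystander. Origin: centre of its underside.
- jar: Small jar, 48 mm diameter, 60 mm high; bystander. Origin: centre of its underside.
- driver: Screwdriver lying flat; bystander. Origin at its handle-to-blade middle.
- spacer: Aluminium spacer ring, 54 mm diameter, 12 mm high; bystander. Origin: centre of its underside.

How it is judged:
By the outcome, as a careful person would: the job done as asked, in the order asked, and still so for the second after the job is handed in, while the arm keeps its last pose, push and grip.
It also fails if it takes over 67 s, if anything falls off the work surface, if the arm or the gripper's body presses on something with over 40 N, if the wrist force passes 120 N, or if a joint passes its speed limit or range.

ROBOT

A 6-joint arm with a two-finger parallel gripper is mounted at the origin on the work surface. World frame = base frame: x ahead of the robot, y to its left, z up, the work surface at z = 0. Lengths are in mm, angles in rad, forces in N, time in s.
With the tool pointing down it reaches from about 400 to 925 mm from the base axis. Payload 12.5 kg.
Tool frame: the origin (TCP) lies at the very end of the fingers, on their centre line; the grasp point (between the pads) lies 19 mm behind it (env.grasp_offset is the distance from the TCP to the grasp point, in mm); z points along the fingers, y is the direction in which the jaws open and shut (so a half turn about z gives the same grasp; the last joint's range is limited). The gripper opens to 95 mm and grips with 3 to 60 N. Pads are 20 mm wide; open, the fingers measure 119 mm over their backs; the gripper's body (75 mm by 180 mm) begins 59 mm behind the grasp point.
Start: joints at [-1.375, 0.491, 1.559, -0, 1.092, -0.106], TCP at [185.798, -596.763, 214.661] pointing down, gripper open.
Joint ranges: [-3.1, 3.1], [-0.84, 2.19], [0.05, 2.79], [-1.13, 4.28], [0.06, 2.93], [-2.69, 2.69]. Speed limits (rad/s): [2.22, 2.22, 2.79, 3.14, 3.14, 3.14].

INTERFACE

Orientations are given as [roll, pitch, yaw] about the fixed x, y, z axes, in that order (R = Rz(yaw) Ry(pitch) Rx(roll)).
In Python, from cell import env gives the robot as it stands. The module is installed in compiled form; this text tells all that it offers.
- The arm moves only by the shell command python3 -m pendant 'ROWS'. ROWS is JSON, one flat list of numbers, 5 for each row, row after row: the shift along the tool's x, y, z as a fraction of full scale, then the turn about the tool's z as a fraction of full scale, then the gripper's target within -1 to 1 (shut at 1, half-way at 0, fully open at -1). In form: [x, y, z, turn, grip, x, y, z, turn, grip, ...]. A call has 1 to 10 rows; each row shifts and turns the commanded pose from where the row before left it, along the tool's axes as they then stand; what a row does not reach is not made up. Full scale, the value 1, is 0.4 m for a shift and 180 degrees for a turn. A row lasts 1/8 s, in which the tool goes at most 62.5 mm and 10.7 degrees, less where a joint would pass 70% of its speed; a pose out of reach is approached as far as the arm can. A call with a number of a shift or a turn outside -1 to 1 is refused whole. A call with a gripper value outside its range is refused whole. The fingers move at their own pace and stop on an object; the grip force is fixed at half the most. Time passes only in rows, so rows that do not move let the fingers close. It gives the time, the measured TCP pose, the force and the opening at its end, in the units of the state.
- env.state(): the state, without advancing time (a new reading comes with each control period).
- env.read_camera(name): name is "scene" or "side" or "wrist"; returns the picture (420x560x3 uint8, red, green, blue); there is no depth.
- env.camera_model(name): a dict with "fx", "fy", "cx", "cy" (pixels), "view" (4x4, takes a point from world to camera coordinates); the wrist camera has in their place "tool_from_camera" (4x4, takes a point from camera to tool coordinates, whose origin is the TCP and whose axes are the flange's). Camera axes: x right, y down, z forward; pixel columns grow to the right and rows downward; lengths in mm; the calibration is good to about 2 mm. The wrist camera is an equidistant fisheye: a pixel r from the principal point sees the ray r / f radians off the axis. A picture is of the moment at which its call begins: read the wrist's pose just before it. camera_model takes no time and is no camera call.
- env.job_done(): hands the job in, once; it reports no verdict.
Trained networks look in the newest picture that a camera, given by its name, has taken for a name from the list of things; names that differ only in an ending like _2 or _b are one class to them, and where a whole thing is asked for, a point or a joint stands for the part that bears it (a point fixed in the world has none). Each returns a list of dicts, best first, with "confidence" (0 to 1); they miss things now and then, are a little off and sometimes report something else, mostly with a low value. They report only what shows in the picture. A call takes as long as a camera call.
- env.masks_of(thing, camera): "region" (420x560 bool, what is visible of it).
- env.landmark_of(thing, camera): "xyz" ([x, y, z] in mm, in world coordinates, good to about 4 mm: a listed point, or the origin of a listed thing).
The state is a dict: "t": time; "joints": joint angles; "qvel": joint speeds; "tau": joint torques, N m; "eef_pos": TCP position; "tcp_rot": TCP orientation; "ft_force": force on the tool from outside, world axes, zero at the start; "moment": the same for the moment, N m; "opening": opening from 0.0 (shut) to 1.0 (fully open).
Only numpy, scipy, OpenCV 4.12 (cv2) and the standard library are available. Lean on these libraries where they do the work, as an engineer would, in place of code of your own. Each camera call takes 0.05 s, during which the arm holds its last target.

## Working session

There is one attempt and no reset: what is moved stays moved. The work goes in short steps, Python scripts to look and compute and a shell command to move; the robot and the scene stay as the last step left them, time stands still between calls to the robot, and variables do not carry over. Pictures are saved under pics/ and viewed, and the job is handed in when it is done.

```bash
mkdir -p pics; ls; cat > h.py <<'E'
import numpy as np, cv2
from cell import env
def snap(c,n):
    im=env.read_camera(c); cv2.imwrite(f'pics/{n}.png',im[:,:,::-1]); return im
E
python3 - <<'E'
from h import *
for c in ['scene','side','wrist']: snap(c,c+'0')
s=env.state(); print(s)
for c in ['scene','side']:
  for t in ['top_tray','tray_handle','mat','lower_tray']:
    print(c,t,[(np.round(d['xyz'],1).tolist(),round(d['confidence'],2)) for d in env.landmark_of(t,c)][:2])
print(env.state()['t'])
E
```

```text
pics
{'t': 0.15, 'joints': array([-1.37459036e+00,  4.91429023e-01,  1.55934145e+00,  1.35466468e-05,
        1.09170459e+00, -1.05609387e-01]), 'qvel': array([-0.00086325,  0.00012157, -0.00093284,  0.00150189,  0.00040584,
       -0.00064657]), 'tau': array([ 1.31844652e-03, -6.12895775e+01, -2.58276594e+01,  6.92354003e-02,
        4.73388797e-02, -7.77415585e-05]), 'eef_pos': array([ 185.76504294, -596.55217491,  214.18004305]), 'tcp_rot': array([-3.14071643e+00, -1.04966492e-04,  3.01809061e-01]), 'ft_force': array([-0.47861167,  0.15317199,  0.09487025]), 'moment': array([-0.03427474, -0.01100301,  0.05021268]), 'opening': 0.9958581548398464}
scene top_tray [([510.0, 201.5, 44.2], 0.78), ([517.7, -225.4, 1.2], 0.73)]
scene tray_handle [([516.9, 207.4, 93.6], 0.77)]
scene mat [([517.3, -226.4, 3.5], 0.91)]
scene lower_tray []
side top_tray [([517.6, 203.1, 37.8], 0.55)]
side tray_handle [([514.2, 206.1, 94.1], 0.71)]
side mat [([521.8, -226.5, 2.0], 0.93)]
side lower_tray [([515.6, 202.0, -0.4], 0.58)]
0.55
```

View pics/scene0.png

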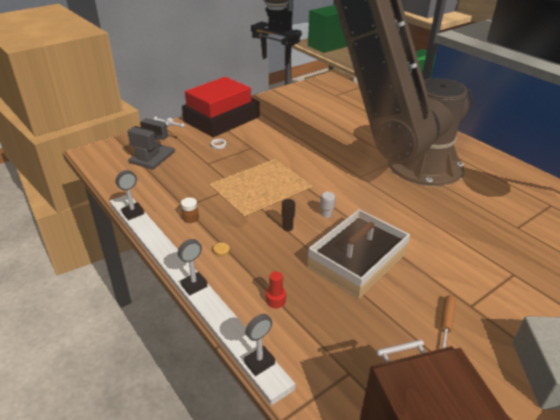

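View pics/side0.png

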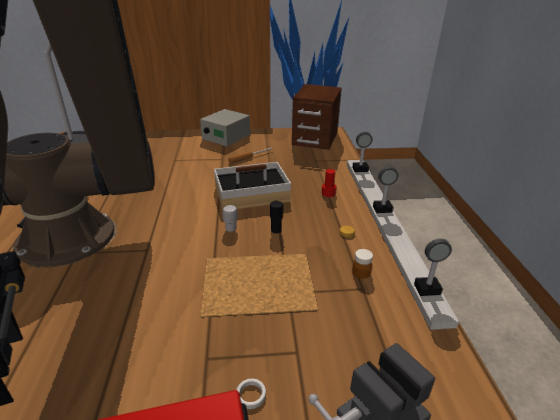

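View pics/wrist0.png

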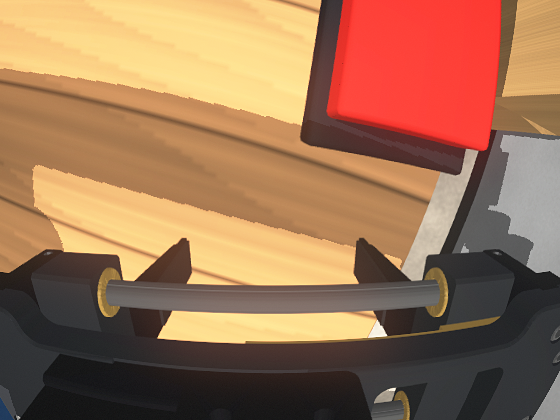

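The scene camera shows the nested trays at about (358,250), the mat at (262,186), and the eyepiece and barlow between them at (328,205) and (288,214). The side view agrees. Next I'll measure yaws with the masks.

```bash
cat >> h.py <<'E'
def ray_plane(c,uv,z):
    m=env.camera_model(c); V=np.array(m['view']); R=V[:3,:3]; o=-R.T@V[:3,3]
    uv=np.atleast_2d(uv).astype(float)
    d=np.c_[(uv[:,0]-m['cx'])/m['fx'],(uv[:,1]-m['cy'])/m['fy'],np.ones(len(uv))]@R
    return o+d*((z-o[2])/d[:,2])[:,None]
def lm(t,c,n=2):
    return [(np.round(d['xyz'],1).tolist(),round(d['confidence'],2)) for d in env.landmark_of(t,c)][:n]
E
python3 - <<'E'
from h import *
big=[]
for c in ['scene','side']:
    env.read_camera(c)
    for t,z in [('mat',4),('tray_handle',95),('top_tray',68)]:
        for d in env.masks_of(t,c)[:1]:
            r=d['region']; v,u=np.nonzero(r)
            P=ray_plane(c,np.c_[u,v],z)[:,:2].astype(np.float32)
            print(c,t,round(d['confidence'],2),r.sum(),(u.min(),u.max(),v.min(),v.max()),cv2.minAreaRect(P))
    for t in ['eyepiece','barlow','dust_cap','collimator','jar','driver','spacer']: print(c,t,lm(t,c,1))
im=cv2.imread('pics/scene0.png')[190:310,290:430]; cv2.imwrite('pics/z1.png',cv2.resize(im,None,fx=5,fy=5,interpolation=2))
im=cv2.imread('pics/side0.png')[140:240,190:350]; cv2.imwrite('pics/z2.png',cv2.resize(im,None,fx=5,fy=5,interpolation=2))
E
```

```text
scene tray_handle 0.83 4338 (np.int64(309), np.int64(409), np.int64(210), np.int64(286)) ((548.1563720703125, 230.8980255126953), (235.12164306640625, 167.1741943359375), 10.882425308227539)
scene top_tray 0.82 4218 (np.int64(310), np.int64(408), np.int64(210), np.int64(285)) ((522.6891479492188, 210.257568359375), (243.1445770263672, 170.8626708984375), 10.452129364013672)
scene eyepiece [([453.1, 11.3, -4.8], 0.69)]
scene barlow [([579.4, -7.8, -1.9], 0.62)]
scene dust_cap [([781.2, -37.6, 0.4], 0.67)]
scene collimator [([772.8, 188.0, 2.5], 0.92)]
scene jar [([776.0, -207.0, 5.1], 0.62)]
scene driver [([523.3, 489.0, -3.8], 0.97)]
scene spacer [([492.7, -520.0, -3.7], 0.41)]
side mat 0.57 6169 (np.int64(201), np.int64(316), np.int64(254), np.int64(315)) ((518.5885620117188, -224.9225616455078), (202.5189666748047, 259.4295959472656), 89.73097229003906)
side tray_handle 0.65 2144 (np.int64(214), np.int64(290), np.int64(162), np.int64(198)) ((517.221435546875, 134.90829467773438), (216.87130737304688, 197.760498046875), 10.664101600646973)
side top_tray 0.88 2063 (np.int64(214), np.int64(290), np.int64(162), np.int64(198)) ((517.21142578125, 187.79345703125), (223.88946533203125, 202.89002990722656), 11.179080963134766)
side eyepiece [([451.3, 4.3, -2.7], 0.75)]
side barlow []
side dust_cap [([786.5, -35.9, -1.5], 0.42)]
side collimator [([774.9, 185.7, 2.1], 0.89)]
side jar [([781.1, -206.2, 3.8], 0.77)]
side driver [([522.9, 491.6, -0.6], 0.56)]
side spacer [([492.0, -520.8, -2.3], 0.67)]
```

View pics/z1.png

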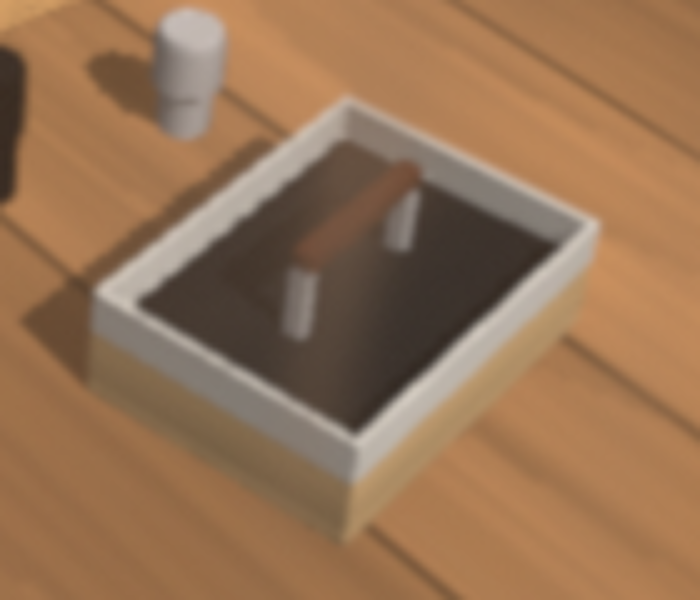

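View pics/z2.png

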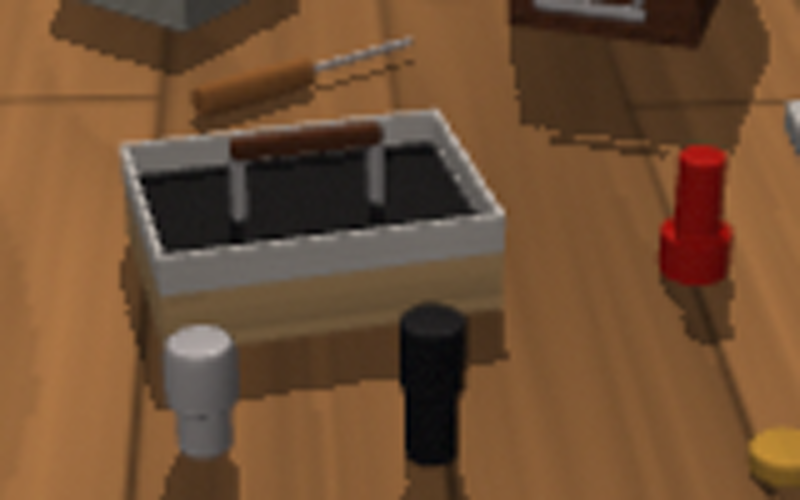

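```bash
python3 - <<'E'
from h import *
uv=np.array([[347,98],[598,222],[357,440],[97,290]])/5.+[290,190]
P=ray_plane('scene',uv,68)[:,:2]; print(P.round(1),P.mean(0))
for i in range(4):
    d=P[(i+1)%4]-P[i]; print(np.hypot(*d),np.degrees(np.arctan2(d[1],d[0])))
uv=np.array([[125,147],[436,112],[502,213],[160,257]])/5.+[190,140]
P=ray_plane('side',uv,68)[:,:2]; print(P.round(1),P.mean(0))
for i in range(4):
    d=P[(i+1)%4]-P[i]; print(np.hypot(*d),np.degrees(np.arctan2(d[1],d[0])))
E
```

```text
[[423.6 106.9]
 [393.1 259.2]
 [604.6 298.2]
 [635.3 146.9]] [514.14888241 202.81346494]
155.3565293535619 101.34787743206884
215.08364558430873 10.451773700532716
154.4417093825238 -78.51634627559804
215.43724183117465 -169.30332033491626
[[398.5 257.7]
 [607.9 298.4]
 [637.3 151.2]
 [426.1 109.4]] [517.44325786 204.1628324 ]
213.35224119283458 10.99110403550735
150.12494697963024 -78.69584470373958
215.3691085633178 -168.82225759273976
150.82899769924052 100.53696943381725
```

```bash
cat >> h.py <<'E'
def frac(p,q,yaw):
    d=(np.array(q)-np.array(p))/400.; c,s=np.cos(yaw),np.sin(yaw)
    f=np.array([c*d[0]+s*d[1], s*d[0]-c*d[1], -d[2]]); n=int(np.ceil(np.linalg.norm(f)/.15)); print(f.round(4),n,(f/n).round(4)); return f
E
python3 - <<'E'
from h import *
p=env.state()['eef_pos']
frac(p,[480,-200,260],.188);frac([480,-200,260],[516,170,260],.188)
E
```

```text
[ 0.9079 -0.837  -0.1134] 9 [ 0.1009 -0.093  -0.0126]
[ 0.2613 -0.8919 -0.    ] 7 [ 0.0373 -0.1274 -0.    ]
```

```bash
python3 -m pendant '[0,0,-0.1,0.036,-1, 0.1009,-0.093,-0.0126,0,-1, 0.1009,-0.093,-0.0126,0,-1, 0.1009,-0.093,-0.0126,0,-1, 0.1009,-0.093,-0.0126,0,-1, 0.1009,-0.093,-0.0126,0,-1, 0.1009,-0.093,0,0,-1, 0.1009,-0.093,0,0,-1, 0.1009,-0.093,0,0,-1, 0.1009,-0.093,0,0,-1]'
python3 -m pendant '[0.0373,-0.1274,0,0,-1, 0.0373,-0.1274,0,0,-1, 0.0373,-0.1274,0,0,-1, 0.0373,-0.1274,0,0,-1, 0.0373,-0.1274,0,0,-1, 0.0373,-0.1274,0,0,-1, 0.0373,-0.1274,0,0,-1, 0,0,0,0,-1, 0,0,0,0,-1]'
python3 - <<'E'
from h import *
s=env.state(); print(s['eef_pos'],s['tcp_rot'])
snap('wrist','w1')
print(lm('tray_handle','wrist'),lm('top_tray','wrist'))
E
```

```text
t: 2.9
eef_pos: [480.7, -198.2, 280.1]
tcp_rot: [3.141, -0.0, 0.189]
ft_force: [-0.4, -1.0, -0.0]
opening: 0.999
t: 4.03
eef_pos: [515.3, 169.9, 279.7]
tcp_rot: [3.141, 0.0, 0.189]
ft_force: [-0.1, 0.5, 0.9]
opening: 1.001
[515.29292464 169.94500969 279.70710927] [3.14129190e+00 2.81118538e-04 1.89252600e-01]
[([518.6, 199.8, 95.2], 0.97)] [([518.8, 208.1, 43.7], 0.74), ([769.1, 191.0, -2.7], 0.72)]
```

View pics/w1.png

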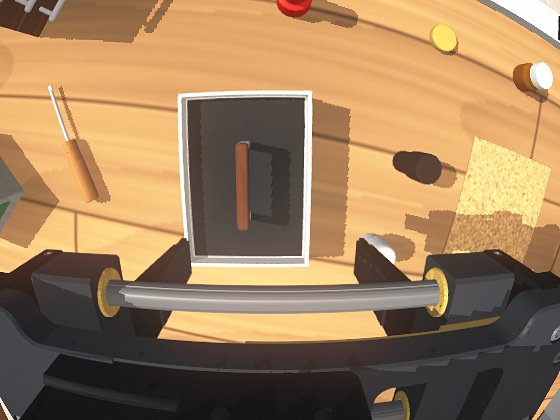

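The wrist picture shows the tray upright, with the handle bar from (242,143) to (242,229). I'll back-project its top edges.

```bash
cat >> h.py <<'E'
from scipy.spatial.transform import Rotation as Ro
def wray(uv,z,s):
    m=env.camera_model('wrist'); T=np.array(m['tool_from_camera']); uv=np.atleast_2d(uv).astype(float)
    x=(uv[:,0]-m['cx'])/m['fx']; y=(uv[:,1]-m['cy'])/m['fy']; th=np.hypot(x,y)
    d=np.c_[np.sin(th)*x/th,np.sin(th)*y/th,np.cos(th)]
    R=Ro.from_euler('xyz',s['tcp_rot']).as_matrix()
    d=d@T[:3,:3].T@R.T; o=R@T[:3,3]+s['eef_pos']
    return o+d*((z-o[2])/d[:,2])[:,None]
E
python3 - <<'E'
from h import *
s=env.state()
P=wray([[242.5,143],[242.5,229]],101,s)[:,:2]; d=P[1]-P[0]; print(P,P.mean(0),np.hypot(*d),np.degrees(np.arctan2(d[1],d[0])))
P=wray([[180,95],[311,92],[308,264.5],[190,265.5]],68,s)[:,:2]; print(P,P.mean(0))
for i in range(4):
    d=P[(i+1)%4]-P[i]; print(np.hypot(*d),np.degrees(np.arctan2(d[1],d[0])))
im=cv2.imread('pics/w1.png')[80:280,160:330]; cv2.imwrite('pics/z3.png',cv2.resize(im,None,fx=3,fy=3,interpolation=2))
E
```

```text
[[562.33559682 210.31232892]
 [467.55264794 193.99383012]] [514.94412238 202.15307952] 96.17744435197498 -170.23132386626156
[[605.07268144 297.43821624]
 [634.60082308 146.06195478]
 [424.73891485 104.72422641]
 [393.05700674 255.37855701]] [514.36735653 200.90073861]
154.229321735026 -78.96222832700101
213.8944326392398 -168.8567706036445
153.9495717136338 101.87598678053902
216.14731378149074 11.220652856509782
```

View pics/z3.png

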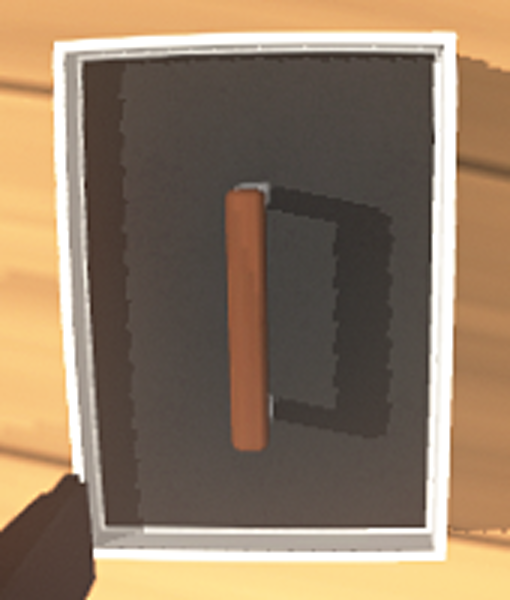

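```bash
python3 - <<'E'
from h import *
p=env.state()['eef_pos']; frac(p,[515.5,202.5,150],.189); frac([515.5,202.5,150],[515.5,202.5,76],.189)
E
```

```text
[ 0.0155 -0.0821  0.3249] 3 [ 0.0052 -0.0274  0.1083]
[0.    0.    0.185] 2 [0.     0.     0.0925]
```

```bash
python3 -m pendant '[0.0052,-0.0274,0.1083,0,-1, 0.0052,-0.0274,0.1083,0,-1, 0.0052,-0.0274,0.1083,0,-1, 0,0,0.065,0,-1, 0,0,0.06,0,-1, 0,0,0.06,0,-1, 0,0,0,0,-1]'
python3 -m pendant '[0,0,0,0,1, 0,0,0,0,1, 0,0,0,0,1, 0,0,0,0,1, 0,0,0,0,1, 0,0,0,0,1]'
```

```text
t: 5.05
eef_pos: [515.0, 202.5, 74.8]
tcp_rot: [3.141, 0.003, 0.187]
ft_force: [-0.1, -0.7, 0.7]
opening: 0.999
t: 5.8
eef_pos: [515.4, 203.7, 75.9]
tcp_rot: [3.141, -0.0, 0.189]
ft_force: [-0.5, 0.3, 0.0]
opening: 0.427
```

```bash
python3 -m pendant '[0,0,0,0,1, 0,0,0,0,1, 0,0,0,0,1, 0,0,0,0,1, 0,0,0,0,1]'
```

```text
t: 6.42
eef_pos: [515.4, 203.7, 75.8]
tcp_rot: [3.142, 0.0, 0.189]
ft_force: [-0.9, -0.1, 0.3]
opening: 0.148
```

```bash
python3 -m pendant '[0,0,0,0,1, 0,0,-0.02,0,1, 0,0,-0.03,0,1, 0,0,-0.05,0,1, 0,0,-0.07,0,1, 0,0,-0.07,0,1, 0,0,-0.06,0,1, 0,0,-0.04,0,1, 0,0,0,0,1]'
python3 - <<'E'
from h import *
s=env.state();print(s['eef_pos'],s['ft_force'],s['opening'])
snap('scene','s2');snap('wrist','w2');snap('side','d2')
E
```

```text
t: 7.55
eef_pos: [515.6, 203.7, 212.9]
tcp_rot: [-3.142, -0.002, 0.189]
ft_force: [-0.4, -0.1, -3.3]
opening: 0.143
[515.64605297 203.73071257 212.9032166 ] [-0.43922006 -0.07194444 -3.31730162] 0.14309370188070217
```

View pics/s2.png

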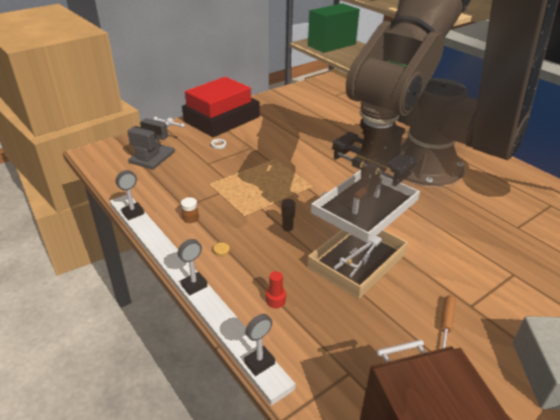

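View pics/d2.png

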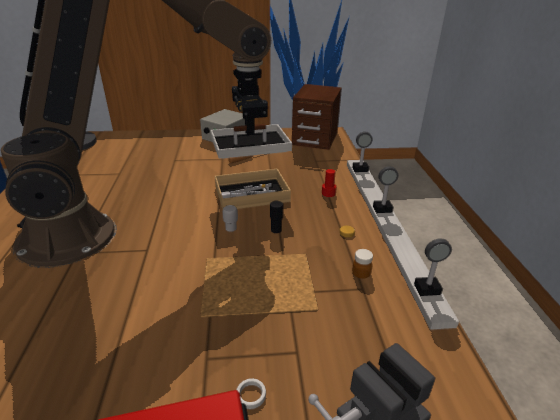

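View pics/w2.png

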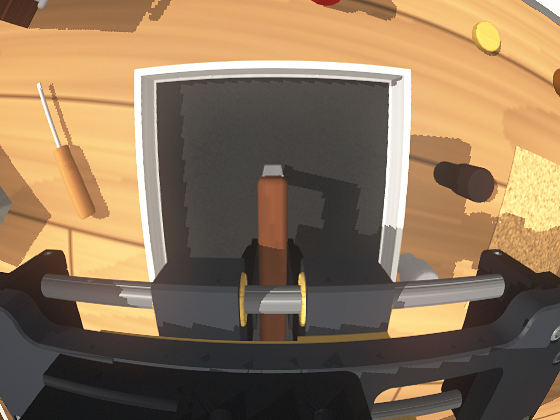

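The tray is lifted level in the grip, and the tweezers show in the lower tray. Turning to square up with the mat, then carrying the tray over.

```bash
python3 -m pendant '[0,0,0,0.03,1, 0,0,0,0.03,1, 0,0,0,0,1]'
python3 -m pendant '[0,0.05,0,0,1, 0,0.1,0,0,1, 0,0.13,0,0,1, 0,0.14,0,0,1, 0.009,0.14,0,0,1, 0,0.14,0,0,1, 0,0.13,0,0,1, 0,0.11,0,0,1, 0,0.08,0,0,1, 0,0.054,0,0,1]'
python3 -m pendant '[0,0,0,0,1, 0,0,0,0,1]'
python3 - <<'E'
from h import *
s=env.state();print(s['eef_pos'],s['tcp_rot'],s['ft_force'],s['opening'])
snap('side','d3');snap('wrist','w3');print(lm('mat','side'),lm('tray_handle','side'),lm('mat','wrist'))
E
```

```text
t: 8.07
eef_pos: [515.2, 203.6, 210.9]
tcp_rot: [3.141, 0.002, 0.001]
ft_force: [0.5, -0.5, -3.1]
opening: 0.144
t: 9.32
eef_pos: [518.3, -227.9, 211.5]
tcp_rot: [-3.141, 0.001, 0.0]
ft_force: [-0.2, 0.5, -4.6]
opening: 0.144
t: 9.57
eef_pos: [518.9, -225.3, 211.7]
tcp_rot: [-3.141, 0.0, 0.001]
ft_force: [-0.8, 0.0, -3.3]
opening: 0.144
[ 518.88325759 -225.30380205  211.7325051 ] [-3.14120907e+00  4.43217287e-04  8.68406365e-04] [-0.83893392  0.04544908 -3.30926473] 0.14354398902188417
[([522.8, -224.5, 1.5], 0.64), ([781.2, -37.7, -1.1], 0.27)] [([517.3, -221.2, 229.2], 0.57)] [([499.9, -519.6, -2.3], 0.31)]
```

View pics/d3.png

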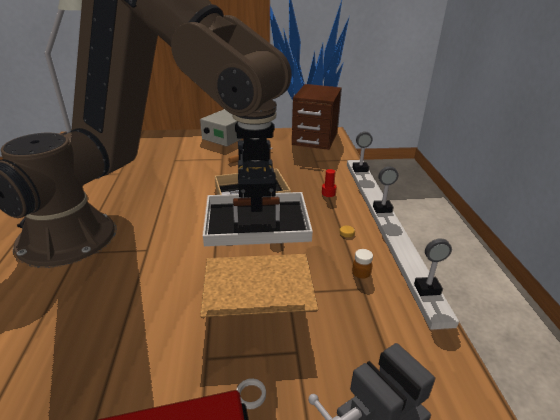

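View pics/w3.png

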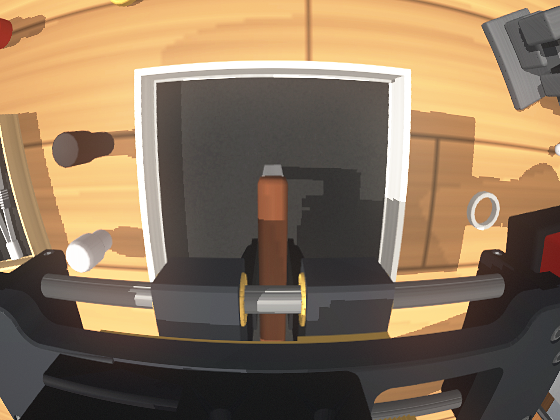

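```bash
python3 -m pendant '[0,0,0.06,0,1, 0,0,0.1,0,1, 0,0,0.1,0,1, 0,0,0.08,0,1, 0,0,0.045,0,1, 0,0,0.01,0,1, 0,0,0,0,1, 0,0,0,0,1]'
python3 -m pendant '[0,0,0.01,0,1, 0,0,0.01,0,1, 0,0,0,0,1, 0,0,0,0,1]'
```

```text
t: 10.82
eef_pos: [519.6, -226.1, 54.8]
tcp_rot: [3.141, -0.001, 0.0]
ft_force: [0.5, 0.7, -3.8]
opening: 0.144
t: 11.32
eef_pos: [519.1, -225.9, 45.9]
tcp_rot: [3.142, 0.0, 0.0]
ft_force: [-0.7, -0.6, -3.8]
opening: 0.144
```

```bash
python3 -m pendant '[0,0,0.004,0,1, 0,0,0.003,0,1, 0,0,0,0,1, 0,0,0,0,1]'
```

```text
t: 11.82
eef_pos: [519.2, -226.0, 43.8]
tcp_rot: [3.141, -0.001, 0.0]
ft_force: [-3.2, 0.8, 5.7]
opening: 0.147
```

Contact felt (3.3 N hanging weight gone). Releasing.

```bash
python3 -m pendant '[0,0,0,0,-1, 0,0,0,0,-1, 0,0,0,0,-1, 0,0,0,0,-1, 0,0,0,0,-1, 0,0,0,0,-1]'
python3 -m pendant '[0,0,-0.05,0,-1, 0,0,-0.12,0,-1, 0,0,-0.15,0,-1, 0,0,-0.15,0,-1, 0,0,-0.1,0,-1, 0,0,0,0,-1]'
python3 - <<'E'
from h import *
snap('side','d4');snap('scene','s4');print(lm('mat','side'),lm('top_tray','side'),lm('tray_handle','side'))
s=env.state();print(s['eef_pos'],s['tcp_rot'])
E
```

```text
t: 12.58
eef_pos: [519.1, -225.9, 43.1]
tcp_rot: [3.142, -0.0, 0.0]
ft_force: [0.4, -0.3, 0.3]
opening: 0.719
t: 13.32
eef_pos: [519.8, -226.3, 274.1]
tcp_rot: [3.139, -0.005, 0.0]
ft_force: [-0.6, -0.3, -0.1]
opening: 0.999
[] [([520.6, -227.5, 5.0], 0.85)] [([517.8, -227.5, 60.3], 0.94)]
[ 518.70608654 -225.7080187   269.63527631] [-3.14040912e+00  2.16714342e-03  1.49086315e-04]
```

View pics/d4.png

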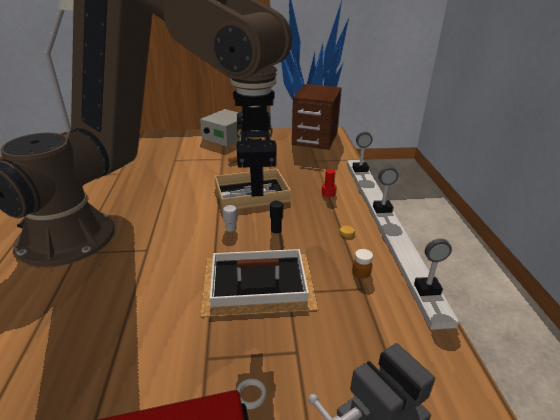

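View pics/s4.png

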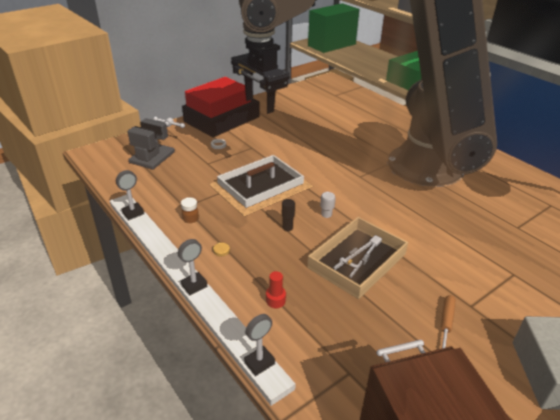

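Tray sits flat on the mat with cork margins all round. Moving to look into the lower tray.

```bash
python3 -m pendant '[0,-0.06,0,0,-1, -0.01,-0.14,0,0,-1, -0.02,-0.15,0,0,-1, -0.02,-0.15,0,0,-1, -0.02,-0.15,0,0,-1, -0.02,-0.15,0,0,-1, -0.02,-0.14,0,0,-1, 0,-0.125,0.05,0,-1, 0,0,0.05,-0.03,-1, 0,0,0,-0.03,-1]'
python3 -m pendant '[0,0,0,0,-1, 0,0,0,0,-1]'
python3 - <<'E'
from h import *
s=env.state();print(s['eef_pos'],s['tcp_rot'])
snap('wrist','w5')
for t in ['tweezers','grip_middle','rider_mark','pointer','lower_tray']: print(t,lm(t,'wrist'))
E
```

```text
t: 14.82
eef_pos: [473.9, 200.6, 228.5]
tcp_rot: [3.141, 0.005, 0.193]
ft_force: [0.5, -0.0, 0.6]
opening: 1.0
t: 15.08
eef_pos: [475.1, 199.9, 230.8]
tcp_rot: [3.141, 0.0, 0.186]
ft_force: [-1.0, -0.4, -0.3]
opening: 0.999
[475.05205936 199.94279564 230.77518168] [3.14143590e+00 4.27487135e-04 1.86421244e-01]
tweezers [([514.0, 201.8, 5.2], 0.81), ([582.3, -11.1, 4.2], 0.56)]
grip_middle [([510.8, 203.0, 12.2], 0.57)]
rider_mark [([554.5, 210.5, 28.8], 0.62)]
pointer [([562.4, 196.0, 30.6], 0.81)]
lower_tray [([513.9, 205.6, 2.8], 0.6)]
```

View pics/w5.png

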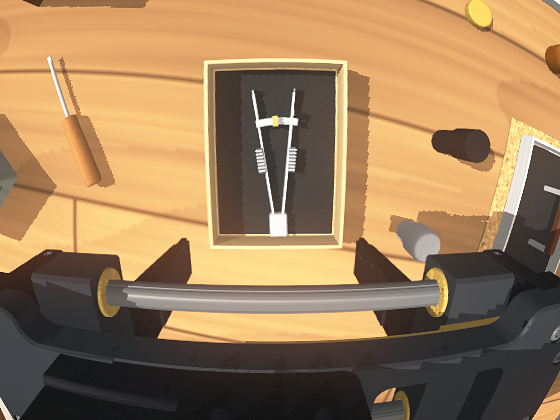

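```bash
python3 - <<'E'
from h import *
im=cv2.imread('pics/w5.png')[80:245,205:345]; cv2.imwrite('pics/z5.png',cv2.resize(im,None,fx=5,fy=5,interpolation=2)[0:600+225][:,:700][:800])
im=cv2.imread('pics/w5.png')[85:185,225:335]; cv2.imwrite('pics/z5.png',cv2.resize(im,None,fx=6,fy=6,interpolation=2))
E
```

```text
(no output)
```

View pics/z5.png

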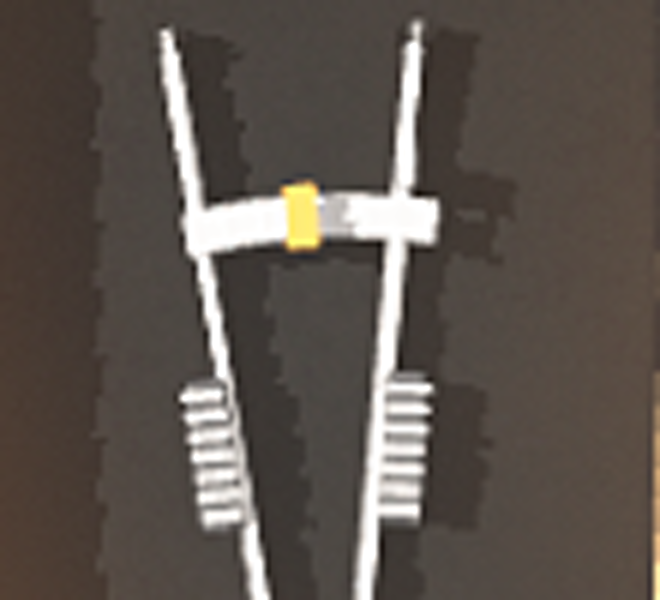

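```bash
python3 - <<'E'
from h import *
s=env.state()
a=lambda l: np.array(l)/6.+[225,85]
pad=wray(a([[192,458],[426,450]]),21,s); print('pads',pad.round(1),pad.mean(0),np.linalg.norm(pad[0]-pad[1]))
d=pad[0]-pad[1]; print('yaw from pads',np.arctan2(d[1],d[0])-np.pi/2)
tip=wray(a([[166,35],[416,28]]),18,s); print('tips',tip.round(1),tip.mean(0),np.linalg.norm(tip[0]-tip[1]))
d=tip[0]-tip[1]; print('yaw from tips',np.arctan2(d[1],d[0])-np.pi/2)
b=wray([[278.5,214],[279,235]],20,s);print('butt',b)
d=tip.mean(0)-pad.mean(0); print(np.arctan2(d[1],d[0]),np.hypot(*d[:2]))
d=tip.mean(0)-b[1]; print(np.arctan2(d[1],d[0]),np.hypot(*d[:2]))
for k in 'xy':pass
r=wray(a([[302,210]]),29,s);print('rider',r)
snap('side','d6');print(lm('grip_middle','side'),lm('rider_mark','side'),lm('pointer','side'))
snap('scene','s6');print(lm('grip_middle','scene'),lm('rider_mark','scene'),lm('pointer','scene'))
E
```

```text
pads [[501.6 223.2  21. ]
 [511.9 178.6  21. ]] [506.76751965 200.91259954  21.        ] 45.694185966750396
yaw from pads 0.22610368509448375
tips [[582.4 243.7  18. ]
 [592.9 196.5  18. ]] [587.63489285 220.08041334  18.        ] 48.3138725211716
yaw from tips 0.22008592578624975
butt [[443.44611451 186.06155661  20.        ]
 [417.12552819 180.21372308  20.        ]]
0.2327327454526956 83.10798477263327
0.22968336044512794 175.10795649368035
rider [[553.01930323 211.3504442   29.        ]]
[([511.9, 203.5, 12.7], 0.53)] [([513.4, 205.2, 10.7], 0.27), ([518.3, -221.0, 59.7], 0.18)] [([561.8, 197.0, 27.8], 0.63), ([578.1, -10.9, 2.2], 0.4)]
[([507.8, 203.6, 15.7], 0.91), ([453.1, 10.1, -2.7], 0.2)] [([506.8, 203.4, 15.6], 0.68)] [([563.8, 195.7, 28.7], 0.68)]
```

```bash
python3 - <<'E'
from h import *
s=env.state();print(s['t'],env.camera_model('wrist'))
p=s['eef_pos']; frac(p,[508.5,202.3,90],.228); frac([508.5,202.3,90],[508.5,202.3,30],.228)
E
```

```text
15.775 {'fx': 325.19226210127806, 'fy': 325.19226210127806, 'cx': 272.3099077299674, 'cy': 211.79009351481355, 'tool_from_camera': array([[ 2.27636897e-03, -9.66265330e-01, -2.57538600e-01,
         7.05409001e+01],
       [ 9.99997368e-01,  2.12535775e-03,  8.64738215e-04,
        -1.39431851e-01],
       [-2.88204896e-04, -2.57539891e-01,  9.66267624e-01,
        -1.69675772e+02],
       [ 0.00000000e+00,  0.00000000e+00,  0.00000000e+00,
         1.00000000e+00]])}
[0.0828 0.0135 0.3526] 3 [0.0276 0.0045 0.1175]
[0.   0.   0.15] 1 [0.   0.   0.15]
```

```bash
python3 -m pendant '[0,0,0,-0.0133,-0.47, 0.0276,0.0045,0.1175,0,-0.47, 0.0276,0.0045,0.1175,0,-0.47, 0.0276,0.0045,0.1175,0,-0.47, 0,0,0.06,0,-0.47, 0,0,0.05,0,-0.47, 0,0,0,0,-0.47, 0,0,0,0,-0.47]'
python3 - <<'E'
from h import *
s=env.state();print(s['eef_pos'],s['tcp_rot'])
im=snap('wrist','w7')
cv2.imwrite('pics/z7.png',cv2.resize(im[20:320,100:460,::-1],None,fx=2,fy=2,interpolation=2))
for t in ['grip_middle','rider_mark','pointer']: print(t,lm(t,'wrist'))
E
```

```text
t: 16.77
eef_pos: [508.9, 202.5, 46.7]
tcp_rot: [3.142, -0.001, 0.23]
ft_force: [-0.3, 0.4, 0.4]
opening: 0.736
[508.8558542  202.4847186   46.71949833] [ 3.14154658e+00 -7.91461110e-04  2.30468609e-01]
grip_middle [([565.4, 198.3, 31.2], 0.33)]
rider_mark [([552.7, 211.5, 29.5], 0.49)]
pointer [([566.8, 196.0, 30.6], 0.78)]
```

View pics/z7.png

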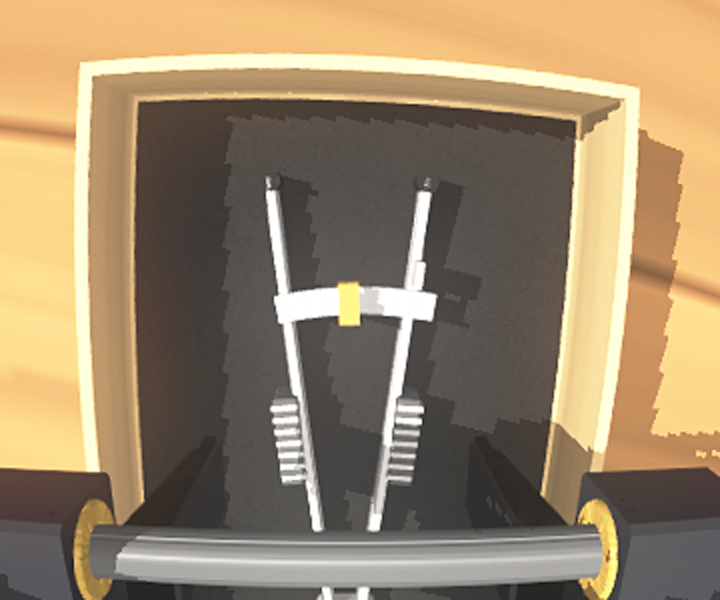

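The close-up shows the tweezers centred between the fingers, with the rider at zoomed (349,303), the fin at (421,272), and the pads around (285,443) and (410,443).

```bash
python3 - <<'E'
from h import *
s=env.state()
a=lambda l: np.array(l)/2.+[100,20]
R=Ro.from_euler('xyz',s['tcp_rot']).as_matrix()
tool=lambda P:((P-s['eef_pos'])@R).round(1)
print('pads',tool(wray(a([[272,405],[424,405],[282,483],[416,483]]),21,s)))
print('rider',tool(wray(a([[349,285],[349,303],[349,325]]),29,s)))
for z in (25,30): print('fin',tool(wray(a([[421,263],[421,278]]),z,s)))
print('tips',tool(wray(a([[271,190],[424,190]]),15,s)))
E
```

```text
pads [[ 11.4 -22.9  25.9]
 [ 11.5  25.   25.9]
 [-15.4 -20.5  25.8]
 [-15.3  23.5  25.8]]
rider [[50.   1.2 17.9]
 [44.8  1.2 17.9]
 [38.3  1.2 17.9]]
fin [[56.3 22.4 21.9]
 [51.9 22.5 21.9]]
fin [[56.7 21.8 17. ]
 [52.4 21.9 16.9]]
tips [[ 78.2 -22.8  32. ]
 [ 78.4  24.2  32. ]]
```

```bash
python3 -m pendant '[-0.005,0.0032,0.04,0,-0.47, 0,0,0.035,0,-0.47, 0,0,0.017,0,-0.47, 0,0,0.0,0,-0.47, 0,0,0,0,-0.47]'
python3 - <<'E'
from h import *
s=env.state();print(s['eef_pos'],s['ft_force'],s['opening'])
E
```

```text
t: 17.6
eef_pos: [507.0, 200.7, 9.5]
tcp_rot: [3.141, -0.0, 0.231]
ft_force: [0.2, -0.1, 0.4]
opening: 0.737
[507.04419402 200.74662938   9.51093459] [ 0.18301143 -0.12689236  0.3958614 ] 0.7366627627745825
```

```bash
python3 -m pendant '[0,0,0.004,0,-0.2, 0,0,0,0,0, 0,0,0,0,0.1, 0,0,0,0,0.2, 0,0,0,0,0.25, 0,0,0,0,0.27, 0,0,0,0,0.27, 0,0,0,0,0.27, 0,0,0,0,0.27]'
python3 - <<'E'
from h import *
s=env.state();print(s['eef_pos'],s['ft_force'],s['opening'],s['opening']*95)
im=snap('wrist','w8')
cv2.imwrite('pics/z8.png',cv2.resize(im[20:320,100:460,::-1],None,fx=2,fy=2,interpolation=2))
E
```

```text
t: 18.73
eef_pos: [507.0, 200.7, 7.7]
tcp_rot: [3.141, -0.0, 0.231]
ft_force: [0.2, -0.4, 3.9]
opening: 0.368
[506.96330639 200.66870353   7.73538197] [ 0.20188159 -0.41672844  3.85169234] 0.3680033685329683 34.96032001063199
```

View pics/z8.png

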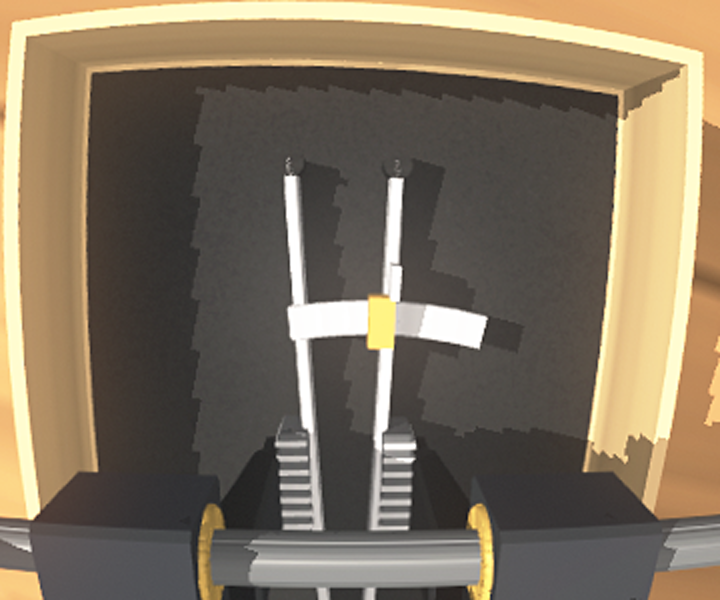

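Grasped, fin now just short of the rider (395,280 vs 380,322 zoomed). Lifting.

```bash
python3 -m pendant '[0,0,-0.01,0,0.27, 0,0,-0.02,0,0.27, 0,0,-0.03,0,0.27, 0,0,-0.05,0,0.27, 0,0,-0.08,0,0.27, 0,0,-0.1,0,0.27, 0,0,-0.1,0,0.27, 0,0,-0.1,0,0.27, 0,0,-0.08,0,0.27, 0,0,-0.05,0,0.27]'
python3 -m pendant '[0,0,-0.02,0,0.27, 0,0,0,0,0.27, 0,0,0,0,0.27, 0,0,0,0,0.27]'
python3 - <<'E'
from h import *
s=env.state();print(s['eef_pos'],s['ft_force'],s['opening'],s['opening']*95)
im=snap('wrist','w9')
cv2.imwrite('pics/z9.png',cv2.resize(im[100:240,190:390,::-1],None,fx=4,fy=4,interpolation=2))
snap('side','d9'); print(lm('rider_mark','wrist'),lm('pointer','wrist'),lm('tweezers','side'))
E
```

```text
t: 20.02
eef_pos: [506.7, 200.7, 258.2]
tcp_rot: [3.142, -0.002, 0.231]
ft_force: [0.1, -0.3, -1.1]
opening: 0.365
t: 20.52
eef_pos: [506.6, 200.6, 262.9]
tcp_rot: [3.141, 0.001, 0.23]
ft_force: [-0.1, 0.5, -1.3]
opening: 0.368
[506.63768673 200.62452093 262.85692619] [-0.13282489  0.4742038  -1.32756667] 0.3680231540013957 34.96219963013259
[([555.7, 200.8, 284.6], 0.83)] [([521.9, -231.6, 63.3], 0.7), ([561.4, 204.2, 284.4], 0.58)] [([512.2, 197.5, 257.8], 0.65), ([514.3, 199.9, 265.3], 0.54)]
```

View pics/z9.png

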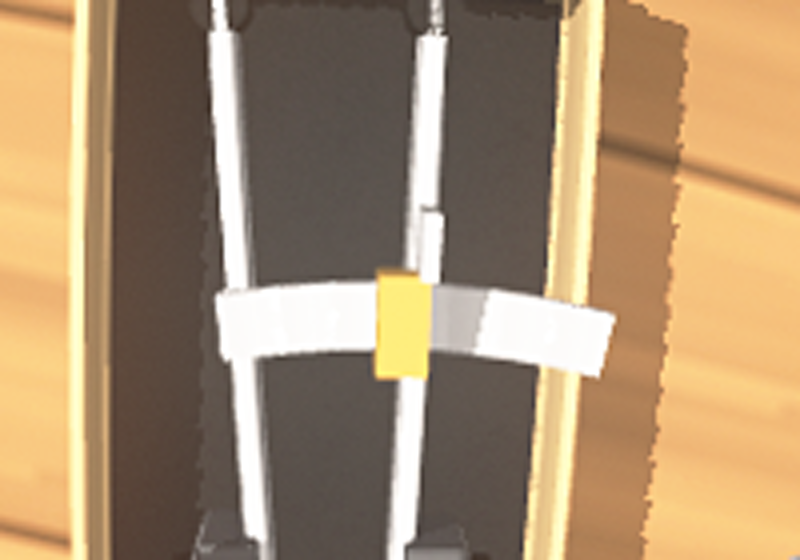

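View pics/d9.png

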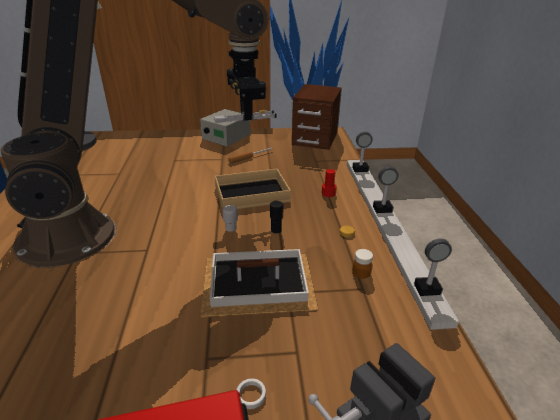

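```bash
cat > m.py <<'E'
from h import *
def meas(rider,fin,a,dz=0):
    s=env.state(); R=Ro.from_euler('xyz',s['tcp_rot']).as_matrix()
    tool=lambda P:((P-s['eef_pos'])@R)
    z=s['eef_pos'][2]-7.7+29
    r=tool(wray(a(rider),z,s)); f=tool(wray(a(fin),z+dz,s))
    print('rider',r.round(2).tolist(),'fin',f.round(2).tolist())
    r=r.mean(0);f=f.mean(0)
    # radial direction from pivot ~ tool x=-77; y unknown -> try
    for py in (3,5,7):
        print(py,'fin-rider angle',np.arctan2(f[1]-py,f[0]+77)-np.arctan2(r[1]-py,r[0]+77), 'radii',np.hypot(f[1]-py,f[0]+77),np.hypot(r[1]-py,r[0]+77))
E
python3 - <<'E'
from m import *
a=lambda l: np.array(l)/4.+[190,100]
meas([[404,272],[404,378]],[[434,210],[430,283]],a)
meas([[404,272],[404,378]],[[434,210],[430,283]],a,-4)
im=cv2.imread('pics/w9.png')
cv2.imwrite('pics/z9b.png',cv2.resize(im[140:205,270:325],None,fx=9,fy=9,interpolation=0))
E
```

```text
rider [[51.82, 8.46, -21.32], [39.37, 8.62, -21.31]] fin [[59.01, 11.8, -21.32], [50.57, 11.47, -21.32]]
3 fin-rider angle 0.020281585256563657 radii 132.07449317261037 122.72173958275036
5 fin-rider angle 0.021448165142273556 radii 131.95880069267616 122.64772999240165
7 fin-rider angle 0.022607012959169677 radii 131.87334231639446 122.60630480673383
rider [[51.82, 8.46, -21.32], [39.37, 8.62, -21.31]] fin [[58.7, 12.13, -17.32], [50.03, 11.78, -17.32]]
3 fin-rider angle 0.022911960205627836 radii 131.6718960936648 122.72173958275036
5 fin-rider angle 0.024034319150793803 radii 131.55099604960688 122.64772999240165
7 fin-rider angle 0.02514761391267259 radii 131.46041572422666 122.60630480673383
```

View pics/z9b.png

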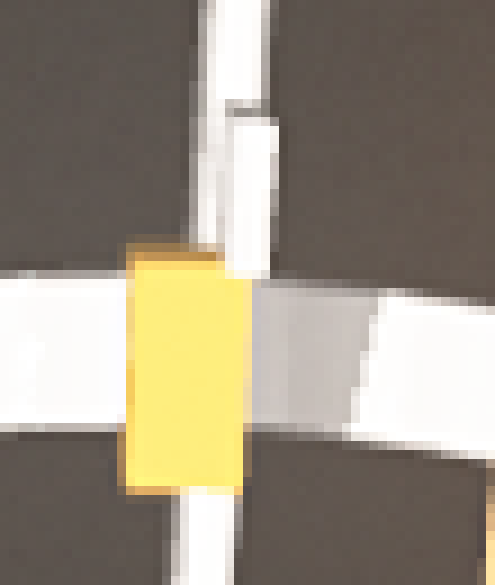

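Tweezers held clear, with the fin about 0.021 rad short of the rider. Squeezing 1.5 mm more.

```bash
python3 -m pendant '[0,0,0,0,0.285, 0,0,0,0,0.3, 0,0,0,0,0.3, 0,0,0,0,0.3, 0,0,0,0,0.3]'
python3 - <<'E'
from h import *
s=env.state();print(s['eef_pos'],s['ft_force'],s['opening'],s['opening']*95)
im=snap('wrist','w10')[:,:,::-1]
cv2.imwrite('pics/z10.png',cv2.resize(im[140:205,260:325],None,fx=9,fy=9,interpolation=0))
E
```

```text
t: 21.4
eef_pos: [506.8, 200.7, 263.7]
tcp_rot: [3.141, -0.0, 0.23]
ft_force: [-0.7, 0.0, -1.8]
opening: 0.35
[506.83094772 200.66955215 263.65867387] [-0.73329355  0.0224332  -1.77483423] 0.34965268050172243 33.21700464766363
```

View pics/z10.png

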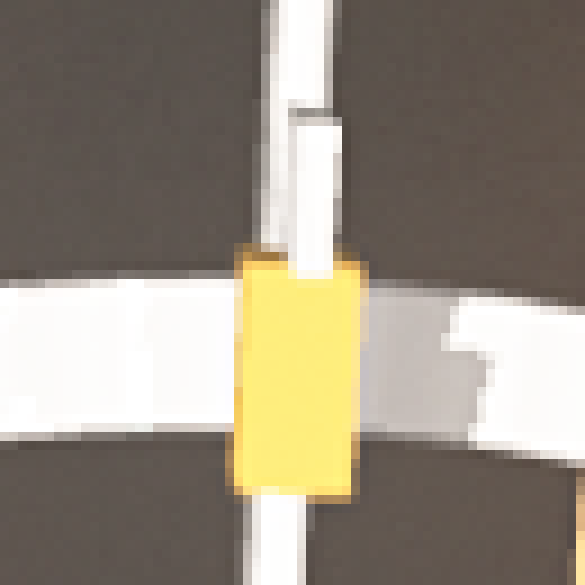

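```bash
cat >> m.py <<'E'
def auto(im,show=False):
    im=im[:,:,::-1].astype(float) if False else im.astype(float)
    r,g,b=im[...,0],im[...,1],im[...,2]
    sub=slice(250,340)
    Y=np.clip((r-b-20)/110,0,1)[:, :]   # yellowness
    rows=[]; 
    for v in range(172,194):
        w=Y[v,280:310]; rows.append((v,280+(w*np.arange(30)).sum()/w.sum(),w.sum()))
    rows=np.array(rows)
    return rows
E
python3 - <<'E'
from m import *
im=cv2.imread('pics/w10.png')[:,:,::-1]
print(auto(im).round(2)[::3])
for v in range(150,172,3): print(v,im[v,284:304].mean(1).round().astype(int).tolist())
for v in (176,182,188): print(v,im[v,282:304,0].tolist(),im[v,282:304,2].tolist())
E
```

```text
[[172.   293.1   13.64]
 [175.   292.8   13.43]
 [178.   292.49  13.64]
 [181.   292.49  13.64]
 [184.   292.36  13.64]
 [187.   292.26  13.57]
 [190.   292.07  14.09]
 [193.   291.93  13.51]]
150 [84, 84, 83, 80, 76, 146, 239, 255, 255, 255, 255, 251, 179, 78, 84, 83, 83, 83, 83, 82]
153 [83, 85, 85, 83, 88, 153, 242, 250, 202, 196, 207, 207, 202, 153, 76, 83, 83, 83, 85, 84]
156 [86, 86, 84, 80, 104, 167, 235, 245, 225, 249, 254, 254, 255, 241, 71, 82, 85, 85, 84, 84]
159 [85, 85, 84, 83, 104, 167, 234, 244, 230, 252, 253, 254, 254, 206, 73, 83, 85, 85, 84, 85]
162 [87, 86, 84, 80, 117, 196, 232, 236, 228, 251, 253, 254, 252, 155, 77, 83, 86, 85, 85, 86]
165 [85, 86, 86, 81, 122, 216, 239, 225, 232, 253, 252, 254, 251, 142, 79, 86, 85, 85, 87, 87]
168 [85, 87, 115, 135, 120, 115, 113, 142, 230, 254, 252, 254, 249, 138, 96, 94, 82, 86, 87, 87]
171 [248, 245, 222, 195, 206, 206, 206, 205, 206, 212, 211, 212, 210, 205, 207, 204, 166, 131, 134, 129]
176 [253, 253, 254, 253, 248, 254, 255, 254, 254, 254, 254, 254, 254, 254, 254, 254, 255, 255, 221, 200, 202, 198] [251, 252, 253, 255, 178, 114, 124, 124, 124, 124, 124, 124, 126, 126, 125, 125, 122, 139, 181, 192, 189, 186]
182 [253, 253, 253, 253, 244, 255, 254, 254, 254, 254, 254, 254, 254, 254, 254, 254, 255, 254, 198, 201, 199, 197] [251, 252, 254, 255, 131, 122, 125, 125, 125, 125, 125, 125, 125, 125, 125, 123, 124, 151, 194, 190, 185, 183]
188 [103, 102, 100, 148, 253, 255, 255, 254, 254, 254, 254, 254, 254, 254, 254, 255, 255, 212, 120, 126, 130, 142] [89, 89, 89, 91, 105, 125, 126, 126, 125, 125, 125, 125, 124, 125, 125, 125, 124, 120, 112, 113, 117, 128]
```

```bash
python3 -m pendant '[0,0,0,0,0.306, 0,0,0,0,0.306, 0,0,0,0,0.306, 0,0,0,0,0.306, 0,0,0,0,0.306, 0,0,0,0,0.306, 0,0,0,0,0.306, 0,0,0,0,0.306]'
python3 - <<'E'
from m import *
s=env.state();print(s['eef_pos'],s['ft_force'],s['opening'],s['opening']*95)
im=snap('wrist','w11')
print(auto(im).round(2)[::4])
for v in range(153,172,3): print(v,im[v,284:304].mean(1).round().astype(int).tolist())
cv2.imwrite('pics/z11.png',cv2.resize(im[140:205,260:325,::-1],None,fx=9,fy=9,interpolation=0))
snap('scene','s11')
E
```

```text
t: 22.45
eef_pos: [506.8, 200.7, 263.6]
tcp_rot: [3.141, 0.0, 0.23]
ft_force: [0.2, 0.4, -0.9]
opening: 0.348
[506.82036593 200.66936967 263.63010472] [ 0.16691835  0.3548661  -0.90329234] 0.34780835801236315 33.0417940111745
[[172.   293.4   13.78]
 [176.   293.33  13.66]
 [180.   293.12  13.18]
 [184.   292.83  13.49]
 [188.   292.44  14.06]
 [192.   292.51  13.94]]
153 [82, 83, 82, 76, 121, 213, 239, 223, 201, 208, 209, 211, 169, 76, 80, 80, 83, 82, 81, 82]
156 [82, 84, 81, 74, 137, 237, 248, 229, 243, 254, 253, 255, 248, 105, 77, 81, 82, 83, 82, 83]
159 [84, 84, 81, 88, 149, 239, 250, 216, 243, 254, 253, 255, 247, 66, 80, 83, 83, 83, 83, 83]
162 [85, 83, 82, 86, 142, 234, 250, 221, 247, 253, 253, 255, 241, 73, 81, 84, 85, 83, 85, 84]
165 [84, 84, 83, 99, 164, 234, 248, 225, 250, 252, 253, 253, 209, 73, 83, 85, 85, 85, 84, 84]
168 [85, 83, 100, 135, 119, 112, 118, 193, 252, 253, 253, 251, 172, 94, 101, 97, 84, 83, 85, 85]
171 [247, 246, 236, 177, 207, 206, 205, 207, 212, 211, 211, 212, 211, 205, 207, 208, 202, 128, 131, 129]
```

View pics/z11.png

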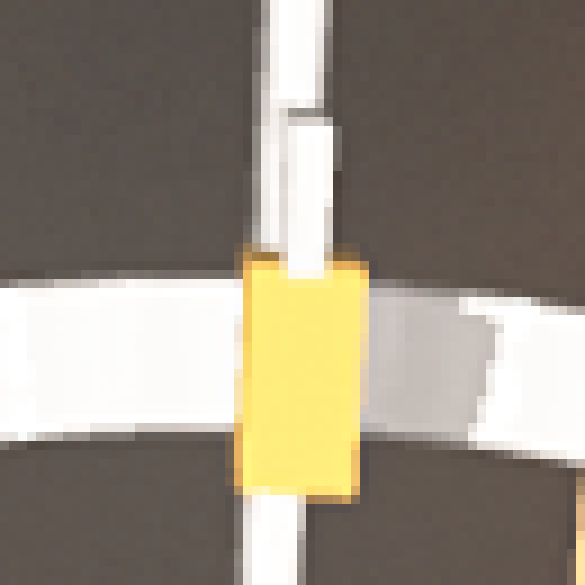

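View pics/s11.png

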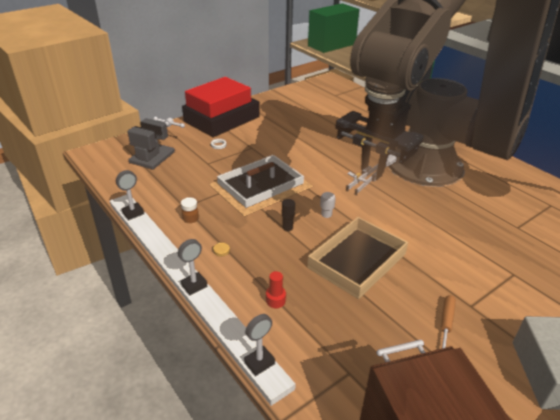

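Fin centre and rider centreline now coincide within about 0.1–0.2 px. One steadiness check before handing in.

```bash
python3 -m pendant '[0,0,0,0,0.306, 0,0,0,0,0.306, 0,0,0,0,0.306, 0,0,0,0,0.306, 0,0,0,0,0.306, 0,0,0,0,0.306]'
python3 - <<'E'
from m import *
im=snap('wrist','w12')
print(auto(im).round(2)[::4])
for v in range(156,172,6): print(v,im[v,284:304].mean(1).round().astype(int).tolist())
print(lm('rider_mark','wrist',1),lm('pointer','wrist',3),lm('top_tray','scene'),env.read_camera('scene').shape,lm('top_tray','scene'))
s=env.state();print(s['t'],s['opening'],s['eef_pos'])
for t in ['eyepiece','barlow','dust_cap','collimator','jar','driver','spacer']: print(t,lm(t,'scene',1))
print(env.job_done())
E
```

```text
t: 23.3
eef_pos: [506.9, 200.7, 263.6]
tcp_rot: [3.142, -0.0, 0.23]
ft_force: [0.1, 1.0, -1.0]
opening: 0.345
[[172.   293.4   13.78]
 [176.   293.32  13.67]
 [180.   293.11  13.19]
 [184.   292.84  13.47]
 [188.   292.44  14.02]
 [192.   292.51  13.94]]
156 [83, 84, 81, 74, 136, 237, 248, 227, 243, 254, 253, 255, 248, 103, 77, 82, 82, 82, 83, 83]
162 [84, 83, 82, 87, 143, 235, 250, 220, 247, 253, 253, 255, 241, 71, 81, 84, 84, 84, 85, 83]
168 [84, 83, 100, 135, 119, 114, 118, 192, 252, 252, 253, 250, 173, 93, 101, 96, 85, 83, 85, 84]
[([553.8, 200.2, 286.0], 0.75)] [([559.5, 205.3, 285.7], 0.81)] [([517.0, -224.7, 12.0], 0.82)] (420, 560, 3) [([518.3, -225.1, 11.0], 0.67)]
23.6 0.3444209921681658 [506.8258517  200.68667969 263.64117872]
eyepiece [([453.6, 11.9, 0.4], 0.66)]
barlow [([578.8, -6.5, 1.6], 0.6)]
dust_cap [([782.0, -40.0, 0.3], 0.73)]
collimator [([454.3, 12.0, -3.3], 0.71)]
jar [([775.3, -208.9, 4.9], 0.81)]
driver [([524.6, 489.7, -0.1], 0.95)]
spacer [([490.3, -518.1, -3.7], 0.59)]
the job is handed in; nothing more can be done
None
```

The job is handed in at 23.6 s of the 67 s allowed. The tweezers are held in the air with the pointer in line with the rider.

- **Top tray:** I lifted it by its handle and set it flat on the mat. The last network reading puts it at about (518, -225), with the mat centre at about (519, -226). The pictures show cork all round it.
- **Tweezers:** I picked them up by the finger pads and raised them to about 26 cm over the bench. I then squeezed in small steps until the fin lined up with the rider. In the wrist picture the fin's centre lies on the rider's centreline to about 0.2 px, which is roughly 0.001 rad. This assumes the fin and rider tops are about equally high.
- **Steadiness:** Two wrist pictures 0.85 s apart were identical to about 0.02 px at the rider. The opening reading drifted slightly, from 0.348 to 0.344, but nothing moved in the picture.
- **Bystanders:** Six of the seven read within a few mm of their starting positions.

One check disagreed: the last collimator reading in the scene view fell on the eyepiece's position. I take that as a network mix-up, because the last scene picture shows the red collimator where it stood at the start.

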